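# Reload the slide-label printer

## Task

Reload the slide-label printer: pull up the sprung plunger knob on its hatch and slide the hatch back until the plunger drops in and locks it open, take every spent spool off its spindle and put it in the discard tray at the back of the mat, and set every full label roll from the mat upright on a spindle, one to a spindle, all the way down. With everything loaded, pull the plunger again, slide the hatch fully shut and let the plunger drop home so that it is locked, without tipping over or shoving about the other things on the desk.

Things in the scene. Friction and masses are not known exactly. Their poses are not given: they have to be found in the camera images.
- printer: white bench label printer, fixed, 210 mm (its x) by 275 mm (its y), 94 mm high over the closed hatch. Origin: underside, on the desk; x axis points from its front (robot side) to its back. Front half is an open-topped roll bay (its x -100 to -5 mm, y -130 to 100 mm) with floor 30 mm above the desk and walls up to 86 mm, holding three upright steel spindles in a row along y; the hatch covers it. The back half is a solid housing 86 mm high.
- hatch (a joint): hatch: flat grey-framed clear plate 105 x 275 x 6 mm, its underside 88 mm above the desk, sliding along the printer's +x from 0 (shut over the bay, stop) to 0.097 m (open stop). It moves with 1 to 3 N when free. Locked by the plunger's pin when shut (about 2.5 mm of play) and again when slid beyond 0.090 m: each time the plunger must be pulled up to move it from there.
- plunger (a joint): sprung index plunger carried by the hatch: 0 = fully down, up to 0.012 m pulled up (stop). Spring 4 N at 0, 7.5 N at the top. The pin is clear of the lock above 0.008 m; hold it up and drag the hatch by the knob. Between the two locked positions a released plunger rests at 0.007 m on the rail and the hatch still slides; it drops to 0 by itself at either end.
- knob_top (a point): centre of the top of the plunger's black knob, an upright cylinder 26 mm diameter, 32 mm high, standing on the hatch near its +y end with its top 140 mm above the desk when down (travels with hatch and plunger). A metal boss 36 mm diameter surrounds its foot, the boss's top 6 mm below the knob's lower edge when down.
- mat: dark desk mat 290 x 270 mm, 1 mm thick, fixed, with the discard tray standing on its back part. Origin: mat centre on the desk; x towards the back (away from the robot), y left.
- tray_floor (a point): centre of the inner floor of the white discard tray, which is fixed to the back of the mat, 100 mm (mat x) by 250 mm (mat y) outside, walls 4 mm thick, rim 31 mm above this floor, open on top. Same axes as the mat.
- spindle1 (a point): foot of an upright steel spindle, on its axis at the bay floor (30 mm above the desk): 15 mm diameter, 42 mm high, tapered over the last 8 mm. The three stand 70 mm apart along the printer's y (nearest its -y end); 48 mm from the axis to the bay's front wall, 45 mm to its end walls, 47 mm to the housing, 43 mm to the edge of the fully open hatch.
- spindle2 (a point): foot of an upright steel spindle, on its axis at the bay floor (30 mm above the desk): 15 mm diameter, 42 mm high, tapered over the last 8 mm. The three stand 70 mm apart along the printer's y (middle); 48 mm from the axis to the bay's front wall, 45 mm to its end walls, 47 mm to the housing, 43 mm to the edge of the fully open hatch.
- spindle3 (a point): foot of an upright steel spindle, on its axis at the bay floor (30 mm above the desk): 15 mm diameter, 42 mm high, tapered over the last 8 mm. The three stand 70 mm apart along the printer's y (nearest the knob); 48 mm from the axis to the bay's front wall, 45 mm to its end walls, 47 mm to the housing, 43 mm to the edge of the fully open hatch.
- roll1: full label roll: paper pack 60 mm diameter, 18 mm high, on a cardboard core tube 32 mm outside diameter that runs through it and stands up to 50 mm above the underside; vertical bore 21 mm diameter right through. 0.08 to 0.16 kg. Starts standing upright on the mat. Origin: centre of the underside, z axis up the bore. May be absent (None from the start).
- roll2: full label roll: paper pack 60 mm diameter, 18 mm high, on a cardboard core tube 32 mm outside diameter that runs through it and stands up to 50 mm above the underside; vertical bore 21 mm diameter right through. 0.08 to 0.16 kg. Starts standing upright on the mat. Origin: centre of the underside, z axis up the bore. May be absent (None from the start).
- roll3: full label roll: paper pack 60 mm diameter, 18 mm high, on a cardboard core tube 32 mm outside diameter that runs through it and stands up to 50 mm above the underside; vertical bore 21 mm diameter right through. 0.08 to 0.16 kg. Starts standing upright on the mat. Origin: centre of the underside, z axis up the bore. May be absent (None from the start).
- spent1: spent spool: same core tube (32 mm outside, 21 mm bore, 50 mm high) with only a thin flange 60 mm diameter, 3 mm high at its foot and no paper, about 0.04 kg. If present it starts on spindle1, under the hatch. Origin: centre of the underside, z axis up the bore. May be absent (None from the start).
- spent2: spent spool: same core tube (32 mm outside, 21 mm bore, 50 mm high) with only a thin flange 60 mm diameter, 3 mm high at its foot and no paper, about 0.04 kg. If present it starts on spindle2, under the hatch. Origin: centre of the underside, z axis up the bore. May be absent (None from the start).
- spent3: spent spool: same core tube (32 mm outside, 21 mm bore, 50 mm high) with only a thin flange 60 mm diameter, 3 mm high at its foot and no paper, about 0.04 kg. If present it starts on spindle3, under the hatch. Origin: centre of the underside, z axis up the bore. May be absent (None from the start).
- oil_bottle: small amber bottle 34 mm diameter, 75 mm high, standing between printer and mat; leave alone. Origin: centre of underside.
- coverslip_box: white box 35 x 60 x 22 mm near the front of the mat; leave alone. Origin: centre of underside.
- highlighter: marker 110 x 20 x 14 mm lying in front of the printer; leave alone. Origin: centre of underside.
- mug: white mug 80 mm diameter, 92 mm high, at the left of the desk; leave alone. Origin: centre of underside.
- stapler: black stapler 140 mm long, 49 mm high, at the right of the desk; leave alone. Origin: centre of underside.

How it is judged (in metres and radians):
On the way, in this order (a step that is already met when the one before it is completed fails the run):
1. hatch unlocked and slid fully open, plunger dropped in behind the rail (value of joint hatch above 0.088 m and value of joint plunger below 0.003 m), for 0.2 s.
2. with the hatch open, all spent spools in the discard tray and all full rolls down on spindles (((horizontal distance between roll1 and spindle1 below 0.006 m and z of roll1 in the frame of spindle1 below 0.006 m) or (horizontal distance between roll1 and spindle2 below 0.006 m and z of roll1 in the frame of spindle2 below 0.006 m) or (horizontal distance between roll1 and spindle3 below 0.006 m and z of roll1 in the frame of spindle3 below 0.006 m)) and angle between each of roll1, roll2, roll3's own z axis and vertical below 0.12 rad and linear speed of each of roll1, roll2, roll3, spent1, spent2, spent3 below 0.03 m/s and ((horizontal distance between roll2 and spindle1 below 0.006 m and z of roll2 in the frame of spindle1 below 0.006 m) or (horizontal distance between roll2 and spindle2 below 0.006 m and z of roll2 in the frame of spindle2 below 0.006 m) or (horizontal distance between roll2 and spindle3 below 0.006 m and z of roll2 in the frame of spindle3 below 0.006 m)) and ((horizontal distance between roll3 and spindle1 below 0.006 m and z of roll3 in the frame of spindle1 below 0.006 m) or (horizontal distance between roll3 and spindle2 below 0.006 m and z of roll3 in the frame of spindle2 below 0.006 m) or (horizontal distance between roll3 and spindle3 below 0.006 m and z of roll3 in the frame of spindle3 below 0.006 m)) and x of spent1 in the frame of tray_floor between -0.05 and 0.05 m and y of spent1 in the frame of tray_floor between -0.125 and 0.125 m and z of spent1 in the frame of tray_floor between -0.01 and 0.045 m and x of spent2 in the frame of tray_floor between -0.05 and 0.05 m and y of spent2 in the frame of tray_floor between -0.125 and 0.125 m and z of spent2 in the frame of tray_floor between -0.01 and 0.045 m and x of spent3 in the frame of tray_floor between -0.05 and 0.05 m and y of spent3 in the frame of tray_floor between -0.125 and 0.125 m and z of spent3 in the frame of tray_floor between -0.01 and 0.045 m and value of joint hatch above 0.08 m), for 0.2 s.
3. hatch slid shut and plunger dropped home (value of joint hatch below 0.004 m and value of joint plunger below 0.003 m), for 0.2 s.
At the end, for the whole second after the job is handed in: every full roll present is upright on a spindle of its own (axis within 6 mm, underside within 6 mm of the bay floor), every spent spool present lies in the discard tray, all at rest; hatch within 4 mm of shut and plunger within 3 mm of fully down (all of step 3 and ((horizontal distance between roll1 and spindle1 below 0.006 m and z of roll1 in the frame of spindle1 below 0.006 m) or (horizontal distance between roll1 and spindle2 below 0.006 m and z of roll1 in the frame of spindle2 below 0.006 m) or (horizontal distance between roll1 and spindle3 below 0.006 m and z of roll1 in the frame of spindle3 below 0.006 m)) and angle between each of roll1, roll2, roll3's own z axis and vertical below 0.12 rad and linear speed of each of roll1, roll2, roll3, spent1, spent2, spent3 below 0.03 m/s and ((horizontal distance between roll2 and spindle1 below 0.006 m and z of roll2 in the frame of spindle1 below 0.006 m) or (horizontal distance between roll2 and spindle2 below 0.006 m and z of roll2 in the frame of spindle2 below 0.006 m) or (horizontal distance between roll2 and spindle3 below 0.006 m and z of roll2 in the frame of spindle3 below 0.006 m)) and ((horizontal distance between roll3 and spindle1 below 0.006 m and z of roll3 in the frame of spindle1 below 0.006 m) or (horizontal distance between roll3 and spindle2 below 0.006 m and z of roll3 in the frame of spindle2 below 0.006 m) or (horizontal distance between roll3 and spindle3 below 0.006 m and z of roll3 in the frame of spindle3 below 0.006 m)) and x of spent1 in the frame of tray_floor between -0.05 and 0.05 m and y of spent1 in the frame of tray_floor between -0.125 and 0.125 m and z of spent1 in the frame of tray_floor between -0.01 and 0.045 m and x of spent2 in the frame of tray_floor between -0.05 and 0.05 m and y of spent2 in the frame of tray_floor between -0.125 and 0.125 m and z of spent2 in the frame of tray_floor between -0.01 and 0.045 m and x of spent3 in the frame of tray_floor between -0.05 and 0.05 m and y of spent3 in the frame of tray_floor between -0.125 and 0.125 m and z of spent3 in the frame of tray_floor between -0.01 and 0.045 m); the robot touches nothing.
It fails at once if another desk thing tipped over or shoved more than 6 cm (distance of any of oil_bottle, coverslip_box, highlighter, mug, stapler from where it was at the start of the episode above 0.06 m or angle between any of oil_bottle, coverslip_box, highlighter, mug, stapler's own z axis and vertical above 0.7 rad).
Of roll1, roll2, roll3 only 2 to 3 are there at a start; the rules pass over those that are not, and their reading is None.
Of spent1, spent2, spent3 only 2 to 3 are there at a start; the rules pass over those that are not, and their reading is None.
At some moment in a run one of roll1, roll2, roll3 may be knocked a few centimetres aside while the robot is not near it.
It also fails if it takes over 210 s, if anything falls off the work surface, if the arm or the gripper's body presses on something with over 40 N, if the wrist force passes 120 N, or if a joint passes its speed limit or range.

## Robot

A 6-joint arm with a two-finger parallel gripper is mounted at the origin on the work surface. World frame = base frame: x ahead of the robot, y to its left, z up, the work surface at z = 0. Lengths are in mm, angles in rad, forces in N, time in s.
With the tool pointing down it reaches from about 350 to 775 mm from the base axis. Payload 7.3 kg.
Tool frame: the origin (TCP) lies at the very end of the fingers, on their centre line; the grasp point (between the pads) lies 19 mm behind it; z points along the fingers, y is the line along which they close (so a half turn about z gives the same grasp; the last joint's range is limited). The gripper opens to 92 mm and grips with 3 to 60 N. Pads are 19 mm wide; open, the fingers measure 130 mm over their backs; the gripper's body (75 mm by 190 mm) begins 47 mm behind the grasp point.
Start: joints at [-1.488, 0.342, 1.524, -0, 1.275, -0.146], TCP at [119.096, -511.333, 226.741] pointing down, gripper open.
Joint ranges: [-2.53, 2.53], [-0.77, 2.02], [0.04, 2.7], [-1, 4.14], [0.28, 2.66], [-3.11, 3.11]. Speed limits (rad/s): [2.57, 2.57, 3.14, 3.14, 3.14, 3.14].

## Interface

Orientations are given as a unit quaternion [w, x, y, z].
In Python, from rig import manip gives the robot as it stands.
- The arm moves only by the tool carry_out, never from a script. Its argument "deltas" is text: rows parted by semicolons, each of 4 numbers parted by spaces: the shift along the tool's x, y, z as a fraction of full scale, then the turn about the tool's z as a fraction of full scale. In form: dx dy dz roll; .... A call has 1 to 12 rows; each row shifts and turns the commanded pose from where the row before left it, along the tool's axes as they then stand; what a row does not reach is not made up. Full scale, the value 1, is 0.02 m for a shift and 0.12 rad for a turn. A row lasts 1/12 s, in which the tool goes at most 41.7 mm and 7.16 degrees, less where a joint would pass 70% of its speed; a pose out of reach is approached as far as the arm can. A call with a number of a shift or a turn outside -1 to 1 is refused whole. A call with a gripper value outside its range is refused whole. "hand" is the closure in counts, from 0 (fully open) to 255 (shut), set as the call begins (left out, the last holds). The fingers move at their own pace and stop on an object; "force" is the grip in N (left out, the last holds). Time passes only in rows, so rows that do not move let the fingers close. It gives the time, the measured TCP pose, the force, the opening and the grip force at its end, in the units of the state.
- manip.state(): the state, without advancing time (a new reading comes with each control period).
- manip.snapshot(name): name is "scene" or "top" or "wrist"; returns the picture (420x560x3 uint8, red, green, blue); there is no depth.
- manip.get_calibration(name): a dict with "fx", "fy", "cx", "cy" (pixels), "dist" ([k1, k2, p1, p2, k3] as OpenCV has them; the pictures are not rectified), "origin" and "attitude" of the camera in the world; the wrist camera has in their place "tool_from_camera" (4x4, takes a point from camera to tool coordinates, whose origin is the TCP and whose axes are the flange's). Camera axes: x right, y down, z forward; pixel columns grow to the right and rows downward; lengths in mm; the calibration is good to about 2 mm. A picture is of the moment at which its call begins: read the wrist's pose just before it. get_calibration takes no time and is no camera call.
- manip.hand_in(): hands the job in; it is judged then, once.
The state is a dict: "t": time; "joint_positions": joint angles; "qd": joint speeds; "tau": joint torques, N m; "tool_pos": TCP position; "ee_rot": TCP orientation; "wrist_force": force on the tool from outside, world axes, zero at the start; "torque": the same for the moment, N m; "opening": finger opening in mm; "grasp_force": force on a finger pad.
Only numpy, scipy, OpenCV 4.12 (cv2) and the standard library are available. Lean on these libraries where they do the work, as an engineer would, in place of code of your own. Each camera call takes 0.05 s, during which the arm holds its last target. There are 200 camera calls.

## Working session

There is one attempt and no reset: what is moved stays moved. The work goes in short steps, Python scripts to look and compute and a tool call to move; the robot and the scene stay as the last step left them, time stands still between calls to the robot, and variables do not carry over. Pictures are saved under pics/ and viewed, at most 14 in all, crops included, and the job is handed in when it is done.

Besides the shell and the picture viewer there is one more tool, called after ">>>" by a JSON object that holds its "name" and its "arguments", one argument or row to a line. carry_out: Moves the arm, as the interface text tells. Its arguments: {"type":"object","properties":{"deltas":{"type":"string"},"hand":{"type":"number"},"force":{"type":"number"}},"required":["deltas"]}

```bash
ls; mkdir -p pics; cat > h.py <<'E'
import numpy as np, cv2
from rig import manip
def save(n,f):
    im=manip.snapshot(n); cv2.imwrite('pics/'+f+'.png',im[:,:,::-1]); return im
E
python3 - <<'E'
from h import *
print(manip.state())
for n in ['scene','top','wrist']:
    save(n,n+'0'); print(manip.get_calibration(n))
E
```

```text
pics
{'t': 0.0, 'joint_positions': array([-1.48798463e+00,  3.42739801e-01,  1.52502949e+00, -2.92805219e-05,
        1.27538311e+00, -1.45977203e-01]), 'qd': array([-0.00118971,  0.00026532, -0.00171562,  0.00035373, -0.0005569 ,
       -0.00060389]), 'tau': array([ 1.04223553e-03, -4.31238163e+01, -2.44219315e+01,  7.18867988e-02,
        5.59753203e-02, -1.13339490e-04]), 'tool_pos': array([ 119.05933148, -510.90096592,  226.0317443 ]), 'ee_rot': array([-7.79926944e-04,  9.93463297e-01,  1.14149326e-01,  1.06307034e-05]), 'wrist_force': array([-0.09144493, -0.14115685, -0.71999934]), 'torque': array([-0.04635437, -0.04066744, -0.00803475]), 'grasp_force': 0.0, 'opening': 92.04317456836654}
{'fx': 391.9506249824096, 'fy': 391.9506249824096, 'cx': 277.74451606617646, 'cy': 207.8617237878106, 'dist': array([0.00075317, 0.        , 0.        , 0.        , 0.        ]), 'origin': array([1172.34871348,  553.72263678,  792.19989304]), 'attitude': array([-0.18614914,  0.37770422,  0.8182749 , -0.39129811])}
{'fx': 405.0117764572997, 'fy': 405.0117764572997, 'cx': 276.55275181879165, 'cy': 204.99215888114816, 'dist': array([-0.05248428,  0.        ,  0.        ,  0.        ,  0.        ]), 'origin': array([ 407.13915661,   -3.91124693, 1178.76114475]), 'attitude': array([ 0.04235362, -0.70022637,  0.71194636, -0.03196214])}
{'fx': 366.08112694816606, 'fy': 366.08112694816606, 'cx': 285.81719713812896, 'cy': 217.44844188963228, 'dist': array([-0.00847162,  0.        ,  0.        ,  0.        ,  0.        ]), 'tool_from_camera': array([[-3.82849902e-04, -9.55464179e-01, -2.95106856e-01,
         8.04284098e+01],
       [ 9.99999841e-01, -2.43490991e-04, -5.08978081e-04,
        -5.40122754e-01],
       [ 4.14454464e-04, -2.95107003e-01,  9.55464120e-01,
        -1.57980312e+02],
       [ 0.00000000e+00,  0.00000000e+00,  0.00000000e+00,
         1.00000000e+00]])}
```

View pics/top0.png

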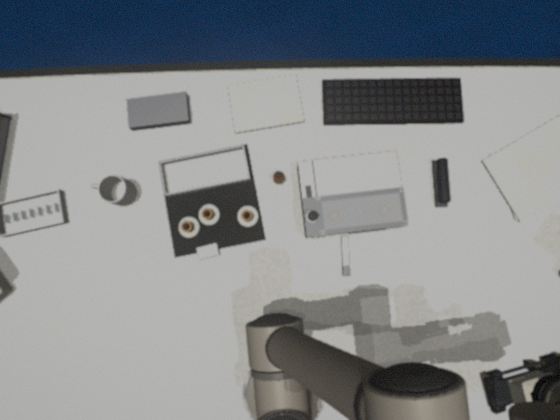

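View pics/scene0.png

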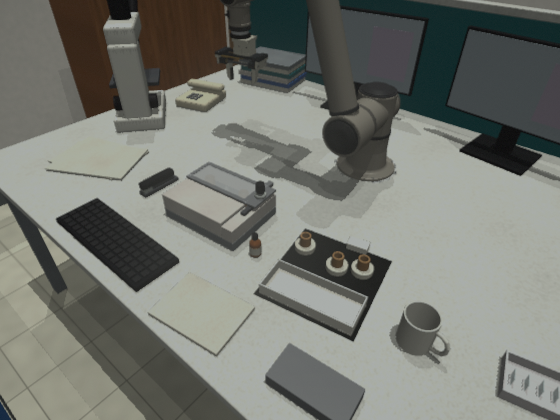

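Top view: knob at (313,216), three rolls at (189,227), (209,214) and (248,216), tray around (205,170), oil bottle (279,178), hatch over the bay on the right with faint spools below. Next I cast these to world points.

```bash
cat >> h.py <<'E'
from scipy.spatial.transform import Rotation as R
def q2R(q): return R.from_quat([q[1],q[2],q[3],q[0]]).as_matrix()
def cam(n,s=None):
    c=manip.get_calibration(n); K=np.array([[c['fx'],0,c['cx']],[0,c['fy'],c['cy']],[0,0,1]])
    if n=='wrist':
        s=s or manip.state(); T=np.eye(4); T[:3,:3]=q2R(s['ee_rot']); T[:3,3]=s['tool_pos']; T=T@c['tool_from_camera']
        return K,c['dist'],T[:3,3],T[:3,:3]
    return K,c['dist'],c['origin'],q2R(c['attitude'])
def rays(n,px,z,s=None):
    K,d,o,A=cam(n,s); p=cv2.undistortPoints(np.array(px,float).reshape(-1,1,2),K,d)[:,0]
    r=np.c_[p,np.ones(len(p))]@A.T; z=np.broadcast_to(z,len(p))
    return o+r*((z-o[2])/r[:,2])[:,None]
def proj(n,P,s=None):
    K,d,o,A=cam(n,s); P=(np.array(P,float).reshape(-1,3)-o)@A
    return cv2.projectPoints(P,np.zeros(3),np.zeros(3),K,d)[0][:,0]
def todelta(dx,dy,dz=0,s=None):
    "world mm -> tool-axis units of full scale"
    s=s or manip.state(); return (q2R(s['ee_rot']).T@np.array([dx,dy,dz]))/20
E
python3 - <<'E'
from h import *
np.set_printoptions(precision=1,suppress=True)
im=cv2.imread('pics/top0.png'); hsv=cv2.cvtColor(im,cv2.COLOR_BGR2HSV)
# cardboard
m=cv2.inRange(hsv,(3,60,30),(20,255,200))
n,l,st,c=cv2.connectedComponentsWithStats(m)
for i in range(1,n):
    if st[i,4]>15: print('card',c[i],st[i,4],rays('top',[c[i]],51))
m=cv2.inRange(im,(0,0,0),(70,70,70)); n,l,st,c=cv2.connectedComponentsWithStats(m)
for i in range(1,n):
    if st[i,4]>60: print('dark',c[i],st[i])
print(rays('top',[(313,216)],140))
print('mat corners',rays('top',[(160,150),(248,145),(265,240),(175,257)],1))
print('printer top corners back/front', rays('top',[(298,160),(400,150),(408,228),(305,237)],90))
big=cv2.resize(im[140:270,150:420],None,fx=2.9,fy=2.9,interpolation=cv2.INTER_CUBIC); cv2.imwrite('pics/c1.png',big)
E
```

```text
card [278.5 177.6] 59 [[604.    4.9  51. ]]
card [207.2 213.4] 87 [[505.9 206.7  51. ]]
card [246.8 215.1] 78 [[499.4  95.4  51. ]]
card [186.8 226.2] 95 [[470.9 264.2  51. ]]
dark [285.4  64. ] [   0   48  560   29 4535]
dark [392.2 101.1] [ 323   79  140   45 6008]
dark [  3.2 136.9] [  0 114  11  64 247]
dark [441. 181.] [433 159  16  45 565]
dark [214.8 216. ] [ 166  169   98   87 3874]
dark [364.3 367.5] [ 248  313  216  107 5556]
dark [527.5 390.2] [ 481  353   79   67 3201]
dark [292.6 412.7] [259 389  53  31 450]
[[486.8 -82.7 140. ]]
mat corners [[703.4 359.1   1. ]
 [712.7  94.6   1. ]
 [430.1  47.6   1. ]
 [384.6 310.2   1. ]]
printer top corners back/front [[ 644.9  -49.4   90. ]
 [ 668.1 -330.2   90. ]
 [ 453.8 -341.3   90. ]
 [ 434.6  -63.7   90. ]]
```

View pics/c1.png

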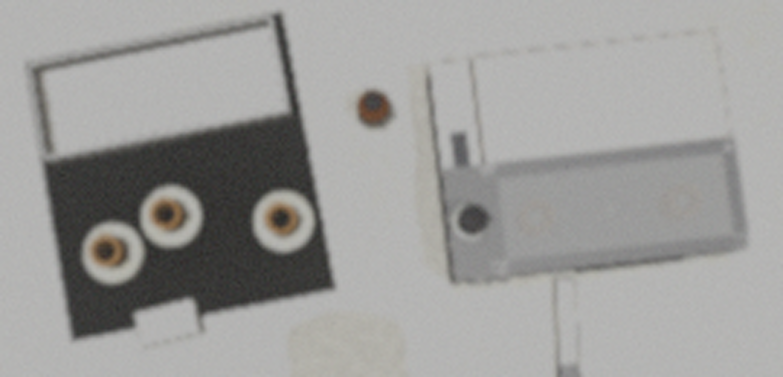

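Two spent spools show under the hatch (crop (535,218) and (677,204), i.e. spindle 3 and spindle 1), and three rolls stand on the mat. I move above the knob, with the tool aligned to the printer (yaw about 0.069).

>>> {"name": "carry_out", "arguments": {
  "deltas": "0 0 0 0.66; 0 0 0 0.66; 0.83 -0.84 0 0; 0.83 -0.84 0 0; 0.83 -0.84 0 0; 0.83 -0.84 0 0; 0.83 -0.84 0 0; 0.83 -0.84 0 0; 0.83 -0.84 0 0; 0.83 -0.84 0 0; 0.83 -0.84 0 0; 0.83 -0.84 0 0",
  "hand": 0,
  "force": 40
}}

```text
t: 1.15
tool_pos: [273.4, -331.0, 226.6]
ee_rot: [-0.0, 0.999, 0.035, -0.0]
wrist_force: [0.5, -0.5, 0.7]
opening: 91.9
grasp_force: 0.0
```

>>> {"name": "carry_out", "arguments": {
  "deltas": "0.83 -0.84 0 0; 0.83 -0.84 0 0; 0.83 -0.84 0 0; 0.83 -0.84 0 0; 0.83 -0.84 0 0; 0.83 -0.84 0 0; 0.83 -0.84 0 0; 0.83 -0.84 0 0; 0.83 -0.84 0 0; 0.83 -0.84 0 0; 0.83 -0.84 0 0; 0.83 -0.84 0 0"
}}

```text
t: 2.15
tool_pos: [457.9, -115.9, 226.5]
ee_rot: [-0.0, 0.999, 0.035, -0.0]
wrist_force: [-0.0, -0.7, -0.3]
opening: 92.0
grasp_force: 0.0
```

>>> {"name": "carry_out", "arguments": {
  "deltas": "0.83 -0.84 0 0; 0.83 -0.84 0 0; 0 0 0 0; 0 0 0 0; 0 0 0 0"
}}

```text
t: 2.57
tool_pos: [487.7, -81.3, 226.4]
ee_rot: [0.0, 0.999, 0.035, -0.0]
wrist_force: [-0.0, -0.1, -0.5]
opening: 91.7
grasp_force: 0.0
```

```bash
python3 - <<'E'
from h import *
np.set_printoptions(precision=1,suppress=True)
s=manip.state(); print(s['t'],s['tool_pos'],s['ee_rot'],s['wrist_force'],proj('wrist',[[486.8,-82.7,140]],s))
save('wrist','w1')
E
```

```text
2.5667 [487.7 -81.3 226.4] [ 0.  1.  0. -0.] [-0.  -0.1 -0.5] [[288.8 225.3]]
```

View pics/w1.png

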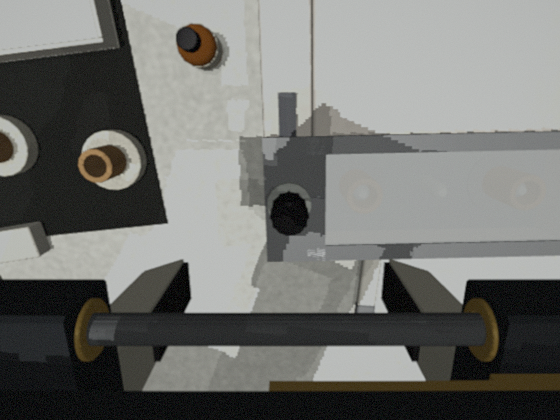

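Wrist view: knob top at (290,214), spent spools under the hatch at (362,190) and (515,188), and a bare spindle 2 tip at (441,188).

```bash
python3 - <<'E'
from h import *
np.set_printoptions(precision=1,suppress=True)
im=cv2.imread('pics/w1.png').max(2)[180:240,255:325]; m=(im<40).astype(np.uint8)
n,l,st,c=cv2.connectedComponentsWithStats(m)
for i in range(1,n):
    if st[i,4]>200: k=c[i]+[255,180]; print(k,st[i]); P=rays('wrist',[k],138)[0]; print(P, todelta(*(P-manip.state()['tool_pos'])[:2]))
print(rays('wrist',[(441,188)],72),rays('wrist',[(515,188),(362,190)],80))
E
```

```text
[289.  213.5] [  15   12   39   43 1258]
[494.7 -82.6 138. ] [ 0.3  0.1 -0. ]
[[ 507.5 -215.3   72. ]] [[ 513.5 -274.8   80. ]
 [ 502.6 -144.8   80. ]]
```

>>> {"name": "carry_out", "arguments": {
  "deltas": "0.25 0.08 0 0; 0 0 1 0; 0 0 1 0; 0 0 1 0; 0 0 1 0; 0 0 0.7 0; 0 0 0.5 0; 0 0 0.4 0; 0 0 0 0; 0 0 0 0"
}}

```text
t: 3.45
tool_pos: [493.3, -82.8, 114.8]
ee_rot: [0.0, 0.999, 0.035, -0.0]
wrist_force: [-0.2, -0.0, 0.7]
opening: 92.0
grasp_force: 0.0
```

>>> {"name": "carry_out", "arguments": {
  "deltas": "0 0 0 0; 0 0 0 0; 0 0 0 0; 0 0 0 0; 0 0 0 0; 0 0 0 0; 0 0 0 0; 0 0 0 0; 0 0 0 0; 0 0 0 0; 0 0 0 0; 0 0 0 0",
  "hand": 255,
  "force": 40
}}

```text
t: 4.45
tool_pos: [493.4, -83.1, 114.7]
ee_rot: [0.001, 0.999, 0.035, 0.0]
wrist_force: [-0.2, -3.7, -1.1]
opening: 25.3
grasp_force: 40.0
```

>>> {"name": "carry_out", "arguments": {
  "deltas": "0 0 -0.2 0; 0 0 -0.2 0; 0 0 -0.15 0; 0 0 0 0; 0 0 0 0"
}}

```text
t: 4.87
tool_pos: [493.2, -83.1, 125.1]
ee_rot: [0.001, 0.999, 0.035, -0.0]
wrist_force: [2.1, -6.7, -7.4]
opening: 25.2
grasp_force: 40.0
```

>>> {"name": "carry_out", "arguments": {
  "deltas": "0.2 0 0 0; 0.4 0 0 0; 0.5 0 0 0; 0.5 0 0 0; 0.5 0 0 0; 0.5 0 0 0; 0.5 0 0 0; 0.5 0 0 0; 0.5 0 0 0; 0 0 0 0; 0 0 0 0"
}}

```text
t: 5.78
tool_pos: [574.3, -75.7, 124.3]
ee_rot: [-0.001, 0.999, 0.035, -0.001]
wrist_force: [0.3, 2.4, -7.9]
opening: 25.4
grasp_force: 40.0
```

>>> {"name": "carry_out", "arguments": {
  "deltas": "0.35 0.05 0 0; 0.4 0.05 0 0; 0 0 0 0; 0 0 0.25 0; 0 0 0.25 0; 0 0 0 0; 0 0 0 0"
}}

```text
t: 6.37
tool_pos: [589.1, -74.5, 115.3]
ee_rot: [-0.002, 0.999, 0.035, -0.001]
wrist_force: [-0.3, 11.2, -4.7]
opening: 25.1
grasp_force: 40.0
```

>>> {"name": "carry_out", "arguments": {
  "deltas": "0 0 0 0; 0 0 0 0; 0 0 0 0; 0 0 0 0; 0 0 0 0; 0 0 0 0",
  "hand": 0
}}

```text
t: 6.87
tool_pos: [590.3, -77.9, 116.1]
ee_rot: [0.0, 0.999, 0.035, 0.0]
wrist_force: [-0.3, -0.7, 0.1]
opening: 60.6
grasp_force: 0.0
```

>>> {"name": "carry_out", "arguments": {
  "deltas": "0 0 -0.5 0; 0 0 -1 0; 0 0 -1 0; 0 0 -1 -0.15; -0.75 0.85 -1 0; -0.75 0.85 -1 0; -0.75 0.85 0 0; -0.75 0.85 0 0; -0.75 0.85 0 0; -0.75 0.85 0 0; -0.7 0.9 0 0; 0 0 0 0"
}}

```text
t: 7.87
tool_pos: [495.4, -209.3, 226.7]
ee_rot: [0.001, 0.999, 0.043, -0.0]
wrist_force: [0.4, 1.0, -0.3]
opening: 91.7
grasp_force: 0.0
```

>>> {"name": "carry_out", "arguments": {
  "deltas": "0 0 0 0; 0 0 0 0; 0 0 0 0"
}}

```text
t: 8.12
tool_pos: [497.6, -205.6, 226.0]
ee_rot: [0.0, 0.999, 0.045, 0.0]
wrist_force: [0.0, -0.2, 0.1]
opening: 91.6
grasp_force: 0.0
```

```bash
python3 - <<'E'
from h import *
np.set_printoptions(precision=1,suppress=True)
s=manip.state(); print(s['t'],s['tool_pos'],s['ee_rot'])
save('wrist','w2')
E
```

```text
8.1167 [ 497.6 -205.6  226. ] [0. 1. 0. 0.]
```

View pics/w2.png

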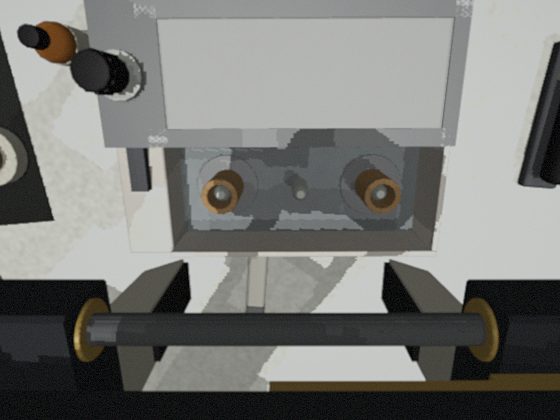

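Hatch is open. Spool core rings at (221,196) and (381,194), spindle tips at (222,195), (300.5,193) and (381,195).

```bash
python3 - <<'E'
from h import *
np.set_printoptions(precision=1,suppress=True)
s=manip.state()
T=rays('wrist',[(222,195),(300.5,193),(381,195)],72,s); print(T,np.linalg.norm(T[0]-T[2]),np.linalg.norm(T[0]-T[1]))
im=cv2.imread('pics/w2.png'); hsv=cv2.cvtColor(im,cv2.COLOR_BGR2HSV)
m=cv2.inRange(hsv,(3,80,30),(20,255,255)); n,l,st,c=cv2.connectedComponentsWithStats(m)
for i in range(1,n):
    if st[i,4]>150: print(c[i],st[i])
# ring top: bottom extreme circle of width 2r
r=16*366/(158+226-80)
print('r px',r)
d=T[0]-T[2]; print('yaw',np.arctan2(-d[0],d[1]))
E
```

```text
[[ 497.2 -148.7   72. ]
 [ 505.1 -217.    72. ]
 [ 509.6 -287.4   72. ]] 139.19335396781457 68.71432390619795
[57.5 42.9] [  35   22   42   42 1116]
[377.1 190.7] [ 355  169   46   45 1223]
[222.5 191.6] [ 202  170   41   44 1089]
[ 96.5 306. ] [ 86 297  22  20 159]
[ 89.2 349.6] [ 79 335  25  27 172]
[483.5 349.2] [468 334  29  28 216]
[526.3 382. ] [490 373  70  19 589]
[459.4 385.2] [433 380  52  12 266]
[312.7 386.2] [296 382  39  10 168]
[378.2 386.5] [328 382  98  10 475]
r px 19.263157894736842
yaw 0.08929618045923192
```

```bash
python3 - <<'E'
from h import *
np.set_printoptions(precision=2,suppress=True)
s=manip.state()
C=rays('wrist',[(221.3,194.5),(381.5,194.5)],80,s); print(C)
for c in C: print(todelta(*(c-s['tool_pos'])))
g=cv2.imread('pics/top0.png')
px=np.array([(40,68),(275,22),(293,112),(48,158)])/2.9+[150,140]
for z in (6,36): 
  P=rays('top',px,z); print(P,P.mean(0))
print(rays('top',[(160,150),(248,145)],33), rays('top',[(265,240),(175,257)],1))
E
```

```text
[[ 499.62 -149.36   80.  ]
 [ 511.8  -285.41   80.  ]]
[ 0.35 -2.79  7.29]
[0.35 4.04 7.29]
[[660.99 345.4    6.  ]
 [703.77 103.7    6.  ]
 [610.22  86.07   6.  ]
 [567.81 335.73   6.  ]] [635.7  217.72   6.  ]
[[654.49 336.47  36.  ]
 [696.18 100.95  36.  ]
 [605.02  83.77  36.  ]
 [563.7  327.04  36.  ]] [629.85 212.06  36.  ]
[[695.32 349.25  33.  ]
 [704.42  91.97  33.  ]] [[430.08  47.56   1.  ]
 [384.64 310.21   1.  ]]
```

>>> {"name": "carry_out", "arguments": {
  "deltas": "0.09 -0.95 0 0; 0.09 -0.95 0 0; 0.09 -0.95 0 0; 0 0 0 0; 0 0 0 0",
  "hand": 133
}}

```text
t: 8.58
tool_pos: [497.9, -147.9, 225.9]
ee_rot: [0.0, 0.999, 0.046, 0.0]
wrist_force: [0.4, -0.1, -0.1]
opening: 63.1
grasp_force: 0.0
```

>>> {"name": "carry_out", "arguments": {
  "deltas": "0.05 0.05 0.5 0; 0 0 0.5 0; 0 0 1 0; 0 0 1 0; 0 0 1 0; 0 0 1 0; 0 0 1 0; 0 0 0.9 0; 0 0 0.7 0; 0 0 0.6 0; 0 0 0.5 0; 0 0 0 0"
}}

```text
t: 9.58
tool_pos: [496.9, -149.8, 49.0]
ee_rot: [-0.001, 0.999, 0.044, -0.002]
wrist_force: [0.3, 0.4, -0.6]
opening: 43.9
grasp_force: 0.0
```

>>> {"name": "carry_out", "arguments": {
  "deltas": "0 0 0 0; 0 0 0 0; 0 0 0 0; 0 0 0 0; 0 0 0 0; 0 0 0 0",
  "hand": 255,
  "force": 15
}}

```text
t: 10.08
tool_pos: [498.9, -150.0, 52.3]
ee_rot: [0.0, 0.999, 0.044, 0.0]
wrist_force: [-0.6, 0.9, 2.7]
opening: 30.9
grasp_force: 15.0
```

>>> {"name": "carry_out", "arguments": {
  "deltas": "0 0 -0.5 0; 0 0 -0.5 0; 0 0 -1 0; 0 0 -1 0; 0 0 -1 0; 0 0 -1 0; 0 0 -1 0; 0 0 -1 0; 0.57 -0.97 0 0; 0.57 -0.97 0 0; 0.57 -0.97 0 0; 0.57 -0.97 0 0"
}}

```text
t: 11.08
tool_pos: [537.5, -67.8, 193.2]
ee_rot: [0.0, 0.999, 0.044, 0.001]
wrist_force: [0.7, -1.3, -0.9]
opening: 30.7
grasp_force: 15.0
```

>>> {"name": "carry_out", "arguments": {
  "deltas": "0.57 -0.97 0 0; 0.57 -0.97 0 0; 0.57 -0.97 0 0; 0.57 -0.97 0 0; 0.57 -0.97 0 0; 0.57 -0.97 0 0; 0.57 -0.97 0 0; 0.57 -0.97 0 0; 0.57 -0.97 0 0; 0.57 -0.97 0 0; 0.57 -0.97 0 0; 0 0 0 0"
}}

```text
t: 12.08
tool_pos: [644.0, 158.8, 192.6]
ee_rot: [-0.001, 0.999, 0.046, 0.001]
wrist_force: [-0.8, -0.3, -0.6]
opening: 30.6
grasp_force: 15.0
```

```bash
python3 - <<'E'
from h import *
np.set_printoptions(precision=1,suppress=True)
s=manip.state(); print(s['t'],s['tool_pos'],s['opening'],s['grasp_force'])
save('wrist','w3')
E
```

```text
12.0833 [644.  158.8 192.6] 30.613473240845614 15.000106925144792
```

View pics/w3.png

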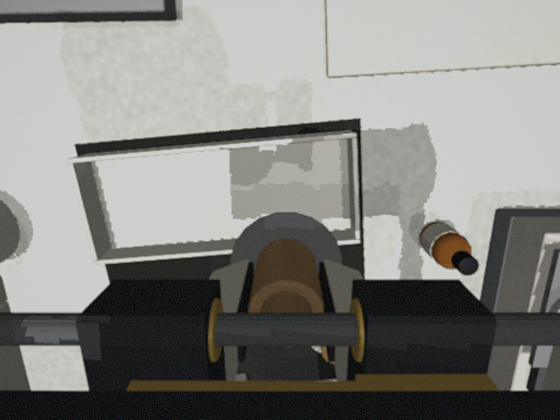

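The spool is held. The tray rim's corners show at (75,158), (360,132), (360,242) and (98,260).

```bash
python3 - <<'E'
from h import *
np.set_printoptions(precision=1,suppress=True)
s=manip.state()
P=rays('wrist',[(75,158),(360,132),(360,242),(98,260)],34,s); c=P.mean(0); print(P,c)
v=(P[0]-P[1]+P[3]-P[2]); v/=np.linalg.norm(v); print(v)
for k in(-55,55): t=c+k*v; print(t,todelta(*(t-s['tool_pos'])[:2])*20)
E
```

```text
[[663.1 342.5  34. ]
 [707.  100.7  34. ]
 [608.7  85.8  34. ]
 [568.4 328.3  34. ]] [636.8 214.3  34. ]
[-0.2  1.   0. ]
[646.2 160.1  34. ] [ 3.1 -2.9  0. ]
[627.4 268.5  34. ] [  -5.8 -112.5    0. ]
```

>>> {"name": "carry_out", "arguments": {
  "deltas": "0.15 -0.1 1 0; 0 0 1 0; 0 0 1 0; 0 0 1 0; 0 0 1 0; 0 0 0.9 0; 0 0 0.7 0; 0 0 0.6 0; 0 0 0.5 0; 0 0 0.3 0; 0 0 0 0; 0 0 0 0"
}}

```text
t: 13.13
tool_pos: [646.3, 157.2, 32.1]
ee_rot: [0.0, 0.999, 0.044, 0.0]
wrist_force: [-0.3, 0.4, -0.1]
opening: 30.4
grasp_force: 15.0
```

>>> {"name": "carry_out", "arguments": {
  "deltas": "0 0 0.05 0; 0 0 0.05 0; 0 0 0 0"
}}

```text
t: 13.38
tool_pos: [646.3, 157.4, 30.2]
ee_rot: [0.0, 0.999, 0.044, 0.0]
wrist_force: [-0.5, 0.2, -0.2]
opening: 30.9
grasp_force: 15.0
```

>>> {"name": "carry_out", "arguments": {
  "deltas": "0 0 0 0; 0 0 0 0; 0 0 0 0; 0 0 -0.5 0; 0 0 -0.5 0; 0 0 -1 0; 0 0 -1 0; 0 0 -1 0; 0 0 -1 0; 0 0 -1 0; 0 0 -1 0; 0 0 -1 0",
  "hand": 130
}}

```text
t: 14.38
tool_pos: [646.1, 157.3, 192.3]
ee_rot: [-0.0, 0.999, 0.044, 0.001]
wrist_force: [0.3, 0.3, 0.2]
opening: 45.0
grasp_force: 0.0
```

>>> {"name": "carry_out", "arguments": {
  "deltas": "-0.39 0.98 -1 0; -0.39 0.98 0 0; -0.39 0.98 0 0; -0.39 0.98 0 0; -0.39 0.98 0 0; -0.39 0.98 0 0; -0.39 0.98 0 0; -0.39 0.98 0 0; -0.39 0.98 0 0; -0.39 0.98 0 0; -0.39 0.98 0 0; -0.39 0.98 0 0"
}}

```text
t: 15.38
tool_pos: [573.4, -86.2, 211.3]
ee_rot: [0.0, 0.999, 0.044, 0.001]
wrist_force: [0.4, -0.4, -1.1]
opening: 44.8
grasp_force: 0.0
```

>>> {"name": "carry_out", "arguments": {
  "deltas": "-0.39 0.98 0 0; -0.39 0.98 0 0; -0.39 0.98 0 0; -0.39 0.98 0 0; -0.39 0.98 0 0; -0.39 0.98 0 0; -0.39 0.98 0 0; -0.39 0.98 0 0; -0.39 0.98 0 0; -0.45 0.9 0 0; 0 0 0 0; 0 0 0 0"
}}

```text
t: 16.38
tool_pos: [511.6, -286.6, 210.8]
ee_rot: [0.0, 0.999, 0.043, 0.001]
wrist_force: [0.8, 0.5, 0.5]
opening: 44.6
grasp_force: 0.0
```

```bash
python3 - <<'E'
from h import *
np.set_printoptions(precision=2,suppress=True)
s=manip.state(); print(s['tool_pos'],s['ee_rot'],s['opening'])
im=save('wrist','w4'); print(proj('wrist',[[511.8,-285.4,80],[504,-217.7,72]],s))
hsv=cv2.cvtColor(im,cv2.COLOR_RGB2HSV)
m=cv2.inRange(hsv,(3,80,30),(20,255,255)); n,l,st,c=cv2.connectedComponentsWithStats(m)
for i in range(1,n):
    if st[i,4]>300: print(c[i],st[i])
E
```

```text
[ 511.62 -286.64  210.8 ] [0.   1.   0.04 0.  ] 44.63654879998081
[[285.1  206.94]
 [204.13 206.66]]
[286.54 202.66] [ 268  179   38   47 1141]
[328.31 384.72] [ 168  373  288   19 1738]
[489.31 382.09] [453 373  77  19 623]
```

>>> {"name": "carry_out", "arguments": {
  "deltas": "0 0 0.5 0; 0 0 1 0; 0 0 1 0; 0 0 1 0; 0 0 1 0; 0 0 1 0; 0 0 0.9 0; 0 0 0.6 0; 0 0 0.6 0; 0 0 0.35 0; 0 0 0 0; 0 0 0 0"
}}

```text
t: 17.43
tool_pos: [512.0, -285.2, 50.6]
ee_rot: [-0.0, 0.999, 0.045, -0.0]
wrist_force: [-0.2, -0.0, 0.1]
opening: 44.9
grasp_force: 0.0
```

>>> {"name": "carry_out", "arguments": {
  "deltas": "0 0 0 0; 0 0 0 0; 0 0 0 0; 0 0 0 0; 0 0 0 0; 0 0 0 0",
  "hand": 255
}}

```text
t: 17.93
tool_pos: [512.3, -286.1, 51.6]
ee_rot: [0.0, 0.999, 0.044, 0.001]
wrist_force: [-0.5, 1.2, 5.9]
opening: 31.3
grasp_force: 15.0
```

>>> {"name": "carry_out", "arguments": {
  "deltas": "0 0 -0.5 0; 0 0 -0.5 0; 0 0 -1 0; 0 0 -1 0; 0 0 -1 0; 0 0 -1 0; 0 0 -1 0; 0 0 -1 0; 0 0 -0.5 0; 0 0 0 0; 0 0 0 0"
}}

```text
t: 18.85
tool_pos: [511.7, -285.8, 200.8]
ee_rot: [0.0, 0.999, 0.044, 0.0]
wrist_force: [0.4, -0.1, -0.9]
opening: 31.4
grasp_force: 15.0
```

>>> {"name": "carry_out", "arguments": {
  "deltas": "0.29 -0.97 0 0; 0.29 -0.97 0 0; 0.29 -0.97 0 0; 0.29 -0.97 0 0; 0.29 -0.97 0 0; 0.29 -0.97 0 0; 0.29 -0.97 0 0; 0.29 -0.97 0 0; 0.29 -0.97 0 0; 0.29 -0.97 0 0; 0.29 -0.97 0 0; 0.29 -0.97 0 0"
}}

```text
t: 19.85
tool_pos: [559.8, -46.6, 198.9]
ee_rot: [-0.0, 0.999, 0.044, -0.002]
wrist_force: [0.1, 0.9, -0.2]
opening: 31.3
grasp_force: 15.0
```

>>> {"name": "carry_out", "arguments": {
  "deltas": "0.29 -0.97 0 0; 0.29 -0.97 0 0; 0.29 -0.97 0 0; 0.29 -0.97 0 0; 0.29 -0.97 0 0; 0.29 -0.97 0 0; 0.29 -0.97 0 0; 0.29 -0.97 0 0; 0.29 -0.97 0 0; 0.29 -0.97 0 0; 0.29 -0.97 0 0; 0.29 -0.97 0 0"
}}

```text
t: 20.85
tool_pos: [608.7, 191.0, 198.6]
ee_rot: [0.0, 0.999, 0.044, -0.002]
wrist_force: [0.8, -0.1, -0.4]
opening: 31.3
grasp_force: 15.0
```

>>> {"name": "carry_out", "arguments": {
  "deltas": "0.29 -0.97 0 0; 0.29 -0.97 0 0; 0.29 -0.97 0 0; 0.29 -0.95 0 0; 0 0 0 0; 0 0 0 0"
}}

```text
t: 21.35
tool_pos: [624.8, 269.7, 198.3]
ee_rot: [0.001, 0.999, 0.045, -0.002]
wrist_force: [-0.4, -0.3, -0.3]
opening: 31.6
grasp_force: 15.0
```

>>> {"name": "carry_out", "arguments": {
  "deltas": "0.1 0 1 0; 0 0 1 0; 0 0 1 0; 0 0 1 0; 0 0 1 0; 0 0 1 0; 0 0 0.8 0; 0 0 0.6 0; 0 0 0.5 0; 0 0 0.4 0; 0 0 0.1 0; 0 0 0 0"
}}

```text
t: 22.35
tool_pos: [627.6, 269.1, 32.3]
ee_rot: [0.0, 0.999, 0.044, -0.0]
wrist_force: [0.5, 0.6, 0.2]
opening: 31.5
grasp_force: 15.0
```

>>> {"name": "carry_out", "arguments": {
  "deltas": "0 0 0 0; 0 0 0 0; 0 0 0 0; 0 0 -0.5 0; 0 0 -0.5 0; 0 0 -1 0; 0 0 -1 0; 0 0 -1 0; 0 0 -1 0; 0 0 -1 0; 0 0 -1 0; 0 0 -1 0",
  "hand": 110
}}

```text
t: 23.35
tool_pos: [627.8, 269.4, 195.5]
ee_rot: [-0.0, 0.999, 0.044, 0.001]
wrist_force: [-0.3, -1.2, 0.1]
opening: 52.0
grasp_force: 0.0
```

>>> {"name": "carry_out", "arguments": {
  "deltas": "-0.96 0.48 -0.2 0; -0.96 0.48 -0.2 0; -0.96 0.48 -0.2 0; -0.96 0.48 -0.2 0; -0.96 0.48 -0.2 0; -0.96 0.48 -0.2 0; -0.96 0.48 -0.2 0; 0 0 0 0; 0 0 0 0; 0 0 0 0"
}}

```text
t: 24.18
tool_pos: [500.5, 190.8, 221.8]
ee_rot: [-0.0, 0.999, 0.044, 0.001]
wrist_force: [0.8, 0.6, -0.5]
opening: 52.0
grasp_force: 0.0
```

```bash
cat >> h.py <<'E'
def cores(name,topz=51,rows=285):
    s=manip.state(); im=save('wrist',name); hsv=cv2.cvtColor(im,cv2.COLOR_RGB2HSV)
    m=cv2.inRange(hsv,(3,80,20),(20,255,255)); m[rows:]=0; n,l,st,c=cv2.connectedComponentsWithStats(m)
    print(s['t'],s['tool_pos'],2*s['ee_rot'][2])
    for i in range(1,n):
        if st[i,4]<400: continue
        x,y,w,h,a=st[i]
        # near (top) rim lies on the side away from the camera foot point; rim width = 32 mm
        r=16*366/(158+s['tool_pos'][2]-topz)
        foot=proj('wrist',[cam('wrist',s)[2]*[1,1,0]],s)[0]
        cx=x+r if c[i][0]<foot[0]-8 else (x+w-r if c[i][0]>foot[0]+8 else x+w/2)
        cy=y+h-r
        P=rays('wrist',[(cx,cy)],topz,s)[0]; print(st[i],(cx,cy),P,todelta(*(P-s['tool_pos'])[:2],s=s)*20)
E
python3 - <<'E'
from h import *
np.set_printoptions(precision=1,suppress=True)
cores('w5')
E
```

```text
24.1833 [500.5 190.8 221.8] 0.08823751197276916
[ 320    6   42   49 1274] (np.float64(344.1877687399256), np.float64(37.1877687399256)) [637.6 155.8  51. ] [133.5  47.    0.3]
[ 186   18   45   47 1312] (np.float64(203.81223126007438), np.float64(47.1877687399256)) [620. 270.  51.] [126.  -68.4   0.3]
[ 488   70   40   38 1014] (np.float64(510.1877687399256), np.float64(90.1877687399256)) [609.6   9.3  51. ] [ 92.6 190.4   0.2]
[252 165  33  37 856] (np.float64(269.8122312600744), np.float64(184.18776873992562)) [510.2 207.2  51. ] [ 11.  -15.4   0. ]
[ 365  181   39   37 1067] (np.float64(386.1877687399256), np.float64(200.18776873992562)) [504.6  98.6  51. ] [-4.1 92.2 -0. ]
[ 189  194   36   38 1028] (np.float64(206.81223126007438), np.float64(214.18776873992562)) [476.4 263.9  51. ] [-17.6 -74.9  -0. ]
```

View pics/w5.png

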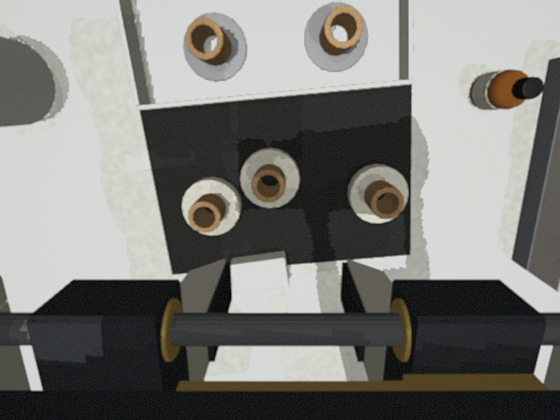

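>>> {"name": "carry_out", "arguments": {
  "deltas": "-0.04 0.92 0 0; -0.04 0.92 0 0; -0.04 0.92 0 0; -0.04 0.92 0 0; -0.04 0.92 0 0; 0 0 0.5 0; 0 0 1 0; 0 0 1 0; 0 0 1 0; 0 0 1 0; 0 0 1 0; 0 0 1 0",
  "hand": 124,
  "force": 25
}}

```text
t: 25.23
tool_pos: [504.1, 99.4, 89.0]
ee_rot: [-0.0, 0.999, 0.044, -0.0]
wrist_force: [-0.2, 0.6, 0.2]
opening: 47.3
grasp_force: 0.0
```

```bash
python3 - <<'E'
from h import *
np.set_printoptions(precision=1,suppress=True)
cores('w6')
E
```

```text
25.2333 [504.1  99.4  89. ] 0.08872334740832699
[   0    0   43   34 1271] (np.float64(29.88229697561524), np.float64(4.11770302438476)) [619.2 233.   51. ] [ 126.5 -122.9   -0. ]
[183   0  49  17 574] (np.float64(212.88229697561525), np.float64(-12.88229697561524)) [633.7 146.   51. ] [133.2 -35.   -0.1]
[ 449   35   65   67 2746] (np.float64(484.11770302438475), np.float64(72.11770302438475)) [608.4   9.7  51. ] [95.9 98.6 -0.1]
[  70  189   75   64 3399] (np.float64(99.88229697561525), np.float64(223.11770302438475)) [511.1 206.1  51. ] [  16.5 -105.6    0. ]
[ 265  213   53   66 2695] (np.float64(291.5), np.float64(249.11770302438475)) [505.   96.9  51. ] [ 0.7  2.6 -0. ]
[   0  233   60   52 2468] (np.float64(29.88229697561524), np.float64(255.11770302438475)) [487.7 248.1  51. ] [  -3.1 -149.5    0. ]
```

>>> {"name": "carry_out", "arguments": {
  "deltas": "0 0.1 0.4 0; 0 0 0.7 0; 0 0 0.7 0; 0 0 0.6 0; 0 0 0.4 0; 0 0 0.3 0; 0 0 0 0; 0 0 0 0"
}}

```text
t: 25.95
tool_pos: [504.4, 96.6, 28.9]
ee_rot: [0.0, 0.999, 0.044, 0.0]
wrist_force: [0.9, 0.1, -0.0]
opening: 47.2
grasp_force: 0.0
```

>>> {"name": "carry_out", "arguments": {
  "deltas": "0 0 0 0; 0 0 0 0; 0 0 0 0; 0 0 0 0; 0 0 0 0; 0 0 0 0",
  "hand": 255
}}

```text
t: 26.45
tool_pos: [504.5, 96.5, 29.3]
ee_rot: [0.0, 0.999, 0.044, 0.001]
wrist_force: [-0.8, 0.4, 5.1]
opening: 32.3
grasp_force: 25.0
```

>>> {"name": "carry_out", "arguments": {
  "deltas": "0 0 -0.3 0; 0 0 -0.7 0; 0 0 -1 0; 0 0 -1 0; 0 0 -1 0; 0 0 -1 0; 0 0 -1 0; 0 0 -1 0; 0 0 -1 0; 0 0 -0.5 0; 0 0 0 0; 0 0 0 0"
}}

```text
t: 27.45
tool_pos: [503.8, 96.5, 198.3]
ee_rot: [0.0, 0.999, 0.044, -0.0]
wrist_force: [-1.0, 0.6, -1.5]
opening: 31.7
grasp_force: 25.0
```

>>> {"name": "carry_out", "arguments": {
  "deltas": "-0.07 0.96 0 0; -0.07 0.96 0 0; -0.07 0.96 0 0; -0.07 0.96 0 0; -0.07 0.96 0 0; -0.07 0.96 0 0; -0.07 0.96 0 0; -0.07 0.96 0 0; -0.07 0.96 0 0; -0.07 0.96 0 0; -0.07 0.96 0 0; -0.07 0.96 0 0"
}}

```text
t: 28.45
tool_pos: [506.7, -135.0, 196.7]
ee_rot: [-0.001, 0.999, 0.044, -0.002]
wrist_force: [-0.0, 0.9, -1.4]
opening: 32.0
grasp_force: 25.0
```

>>> {"name": "carry_out", "arguments": {
  "deltas": "-0.07 0.96 0 0; -0.07 0.96 0 0; -0.07 0.96 0 0; -0.06 0.95 0 0; -0.06 0.95 0 0; -0.05 0.95 0 0; -0.05 0.95 0 0; -0.05 0.95 0 0; 0 0 0 0; 0 0 0 0; 0 0 0 0"
}}

```text
t: 29.37
tool_pos: [511.0, -286.4, 197.3]
ee_rot: [-0.001, 0.999, 0.044, -0.001]
wrist_force: [-1.0, -0.3, -2.1]
opening: 32.1
grasp_force: 25.0
```

```bash
python3 - <<'E'
from h import *
np.set_printoptions(precision=1,suppress=True)
s=manip.state(); print(s['t'],s['tool_pos'],proj('wrist',[[504,-217.7,72]],s))
save('wrist','w7')
E
```

```text
29.3667 [ 511.  -286.4  197.3] [[201.4 209.7]]
```

View pics/w7.png

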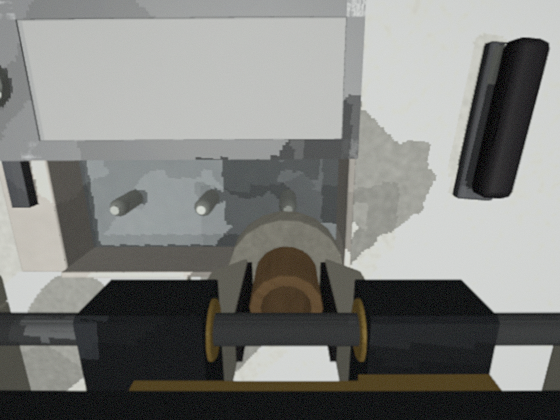

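Spindle tips show at (116,208) and (202,209), as predicted, and the held core's rim is centred near (285,299). I check the core's offset from the TCP.

```bash
python3 - <<'E'
from h import *
np.set_printoptions(precision=1,suppress=True)
s=manip.state(); p=s['tool_pos']
print(proj('wrist',[[p[0]+d*.996,p[1]+d*.088,p[2]+22] for d in(-16,0,16)],s), rays('wrist',[(116,208),(202,209)],72))
im=cv2.imread('pics/w7.png'); print(im[270:312:2,285].tolist())
E
```

```text
[[287.3 337.4]
 [287.3 304.8]
 [287.4 270. ]] [[ 499.4 -148.7   72. ]
 [ 504.7 -218.    72. ]]
[[43, 60, 75], [43, 57, 74], [37, 59, 73], [51, 74, 92], [57, 81, 101], [56, 78, 99], [59, 80, 101], [52, 76, 97], [46, 65, 86], [39, 57, 72], [36, 58, 71], [38, 55, 72], [31, 50, 65], [39, 58, 73], [35, 54, 69], [33, 53, 71], [32, 50, 69], [40, 58, 73], [36, 58, 74], [38, 56, 73], [33, 52, 70]]
```

>>> {"name": "carry_out", "arguments": {
  "deltas": "0.07 0.02 1 0; 0 0 1 0; 0 0 1 0; 0 0 0.7 0; 0 0 0.5 0; 0 0 0.5 0; 0 0 0.4 0; 0 0 0.4 0; 0 0 0.4 0; 0 0 0 0; 0 0 0 0"
}}

```text
t: 30.33
tool_pos: [512.9, -287.5, 80.5]
ee_rot: [-0.0, 0.999, 0.044, -0.0]
wrist_force: [-0.0, 0.3, -0.9]
opening: 32.0
grasp_force: 25.0
```

>>> {"name": "carry_out", "arguments": {
  "deltas": "0 0 0.3 0; 0 0 0.3 0; 0 0 0.2 0; 0 0 0.2 0; 0 0 0 0; 0 0 0 0"
}}

```text
t: 30.83
tool_pos: [512.8, -287.5, 60.4]
ee_rot: [-0.0, 0.999, 0.044, -0.0]
wrist_force: [0.1, -0.4, -2.2]
opening: 31.8
grasp_force: 25.0
```

>>> {"name": "carry_out", "arguments": {
  "deltas": "0 0 0.05 0; 0 0 0 0; 0 0 0 0; 0 0 -0.5 0; 0 0 -0.5 0; 0 0 -1 0; 0 0 -1 0; 0 0 -1 0; 0 0 -1 0; 0 0 -1 0; 0 0 -1 0; 0 0 0 0",
  "hand": 132
}}

```text
t: 31.83
tool_pos: [514.8, -288.8, 205.7]
ee_rot: [0.003, 0.999, 0.044, 0.004]
wrist_force: [0.9, -1.1, -0.1]
opening: 44.4
grasp_force: 0.0
```

>>> {"name": "carry_out", "arguments": {
  "deltas": "0.08 -0.95 -0.5 0; 0.08 -0.95 -0.5 0; 0.08 -0.95 0 0; 0.08 -0.95 0 0; 0.08 -0.95 0 0; 0.08 -0.95 0 0; 0.08 -0.95 0 0; 0.08 -0.95 0 0; 0.08 -0.95 0 0; 0.08 -0.95 0 0; 0.08 -0.95 0 0; 0.08 -0.95 0 0"
}}

```text
t: 32.83
tool_pos: [511.7, -57.8, 220.0]
ee_rot: [0.0, 0.999, 0.044, 0.0]
wrist_force: [-0.5, 0.0, -0.2]
opening: 44.2
grasp_force: 0.0
```

>>> {"name": "carry_out", "arguments": {
  "deltas": "0.08 -0.95 0 0; 0.08 -0.95 0 0; 0.08 -0.95 0 0; 0.08 -0.95 0 0; 0.08 -0.95 0 0; 0.08 -0.95 0 0; 0.08 -0.95 0 0; 0.08 -0.95 0 0; 0.08 -0.95 0 0; 0.08 -0.95 0 0; 0.08 -0.95 0 0; 0.08 -0.95 0 0"
}}

```text
t: 33.83
tool_pos: [510.7, 171.0, 220.0]
ee_rot: [0.0, 0.999, 0.044, 0.0]
wrist_force: [-0.3, -1.0, 0.1]
opening: 44.6
grasp_force: 0.0
```

>>> {"name": "carry_out", "arguments": {
  "deltas": "0.08 -0.9 0 0; 0.08 -0.9 0 0; 0 0 0 0; 0 0 0 0"
}}

```text
t: 34.17
tool_pos: [510.7, 206.7, 219.7]
ee_rot: [0.0, 0.999, 0.045, 0.0]
wrist_force: [0.1, -0.2, 0.2]
opening: 43.9
grasp_force: 0.0
```

```bash
python3 - <<'E'
from h import *
np.set_printoptions(precision=1,suppress=True)
cores('w8')
E
```

```text
34.1667 [510.7 206.7 219.7] 0.09015369841632319
[ 336   21   45   46 1268] (np.float64(363.07742434019633), np.float64(49.07742434019636)) [639.6 155.4  51. ] [123.8  62.7   0. ]
[ 204   32   43   45 1140] (np.float64(221.92257565980364), np.float64(59.07742434019636)) [621.7 270.3  51. ] [116.3 -53.4  -0. ]
[ 503   84   41   38 1028] (np.float64(526.0774243401963), np.float64(104.07742434019636)) [609.8   9.8  51. ] [ 80.9 205.    0.1]
[268 176  33  38 885] (np.float64(284.5), np.float64(196.07742434019636)) [510.5 208.6  51. ] [-0.  -1.9 -0. ]
[ 205  205   35   39 1015] (np.float64(222.92257565980364), np.float64(226.07742434019636)) [476.4 263.7  51. ] [-29.1 -59.9  -0. ]
```

>>> {"name": "carry_out", "arguments": {
  "deltas": "-0.08 -0.06 0.5 0; 0 0 1 0; 0 0 1 0; 0 0 1 0; 0 0 1 0; 0 0 1 0; 0 0 1 0; 0 0 1 0; 0 0 0.8 0; 0 0 0.6 0; 0 0 0.4 0; 0 0 0.2 0",
  "hand": 128
}}

```text
t: 35.22
tool_pos: [509.0, 206.2, 28.8]
ee_rot: [0.0, 0.999, 0.044, -0.001]
wrist_force: [-0.7, -0.8, 0.5]
opening: 46.0
grasp_force: 0.0
```

>>> {"name": "carry_out", "arguments": {
  "deltas": "0 0 0 0; 0 0 0 0; 0 0 0 0; 0 0 0 0; 0 0 0 0; 0 0 0 0; 0 0 0 0",
  "hand": 255
}}

```text
t: 35.8
tool_pos: [509.9, 207.3, 30.5]
ee_rot: [-0.0, 0.999, 0.044, 0.001]
wrist_force: [0.1, -1.0, 5.6]
opening: 30.6
grasp_force: 25.0
```

>>> {"name": "carry_out", "arguments": {
  "deltas": "0 0 -0.3 0; 0 0 -0.7 0; 0 0 -1 0; 0 0 -1 0; 0 0 -1 0; 0 0 -1 0; 0 0 -1 0; 0 0 -1 0; 0 0 -1 0; 0 0 -0.5 0; 0 0 0 0; 0 0 0 0"
}}

```text
t: 36.8
tool_pos: [509.0, 207.3, 199.3]
ee_rot: [0.0, 0.999, 0.044, -0.0]
wrist_force: [0.3, -0.2, -1.6]
opening: 30.4
grasp_force: 25.0
```

```bash
cat >> h.py <<'E'
def held(name,off):
    "row of the back edge of the held core's top rim against that for a centred core"
    s=manip.state(); p=s['tool_pos']; im=save('wrist',name).max(2)
    q=proj('wrist',[[p[0]+d*.996,p[1]+d*.09,p[2]+off] for d in(0,12,14,16,18)],s); c=int(q[3][0])-2
    print(p,q[:,1]); col=im[255:300,c-2:c+3].mean(1); print(list(zip(range(255,300,2),col[::2].astype(int))))
E
python3 - <<'E'
from h import *
np.set_printoptions(precision=1,suppress=True)
held('w9',22)
E
```

```text
[509.  207.3 199.3] [304.7 278.8 274.4 269.9 265.4]
[(255, np.int64(76)), (257, np.int64(75)), (259, np.int64(75)), (261, np.int64(74)), (263, np.int64(74)), (265, np.int64(74)), (267, np.int64(72)), (269, np.int64(73)), (271, np.int64(79)), (273, np.int64(97)), (275, np.int64(96)), (277, np.int64(96)), (279, np.int64(95)), (281, np.int64(90)), (283, np.int64(75)), (285, np.int64(77)), (287, np.int64(76)), (289, np.int64(75)), (291, np.int64(75)), (293, np.int64(73)), (295, np.int64(75)), (297, np.int64(75)), (299, np.int64(75))]
```

>>> {"name": "carry_out", "arguments": {
  "deltas": "-0.09 0.96 0 0; -0.09 0.96 0 0; -0.09 0.96 0 0; -0.09 0.96 0 0; -0.09 0.96 0 0; -0.09 0.96 0 0; -0.09 0.96 0 0; -0.09 0.96 0 0; -0.09 0.96 0 0; -0.09 0.96 0 0; -0.09 0.96 0 0; -0.09 0.96 0 0"
}}

```text
t: 37.85
tool_pos: [507.2, -24.9, 198.0]
ee_rot: [-0.0, 0.999, 0.044, -0.002]
wrist_force: [1.4, 0.1, -0.6]
opening: 30.8
grasp_force: 25.0
```

>>> {"name": "carry_out", "arguments": {
  "deltas": "-0.09 0.96 0 0; -0.09 0.96 0 0; -0.09 0.96 0 0; -0.1 0.96 0 0; -0.1 0.96 0 0; -0.1 0.96 0 0; -0.1 0.96 0 0; -0.1 0.97 0 0; -0.1 0.97 0 0; -0.1 0.97 0 0; 0 0 0 0; 0 0 0 0"
}}

```text
t: 38.85
tool_pos: [505.0, -218.0, 198.0]
ee_rot: [-0.001, 0.999, 0.043, -0.001]
wrist_force: [0.3, -0.3, -1.2]
opening: 30.6
grasp_force: 25.0
```

```bash
python3 - <<'E'
from h import *
np.set_printoptions(precision=1,suppress=True)
s=manip.state(); print(s['t'],s['tool_pos'],todelta(*(np.array([505.3,-217.9,0])-s['tool_pos'])),proj('wrist',[[498.8,-148.6,72],[510.5,-287,80]],s))
save('wrist','w10')
E
```

```text
38.85 [ 505. -218.  198.] [0.  0.  9.9] [[200.7 208.5]
 [375.2 211.8]]
```

View pics/w10.png

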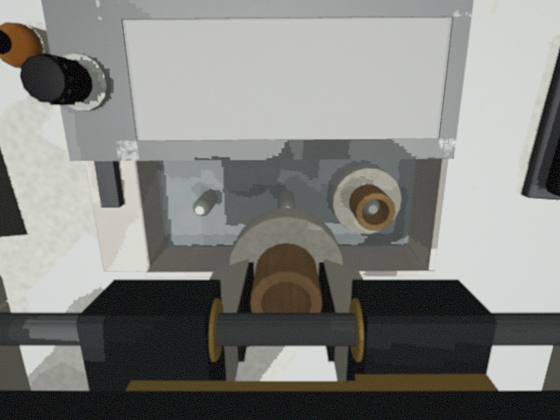

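Roll sits on spindle 1 with the tip centred in its bore (373,209). The bare spindle 3 tip is at (201,209), as predicted. I lower onto spindle 2.

>>> {"name": "carry_out", "arguments": {
  "deltas": "0 0 1 0; 0 0 1 0; 0 0 1 0; 0 0 0.7 0; 0 0 0.5 0; 0 0 0.5 0; 0 0 0.4 0; 0 0 0.4 0; 0 0 0.4 0; 0 0 0 0; 0 0 0 0"
}}

```text
t: 39.82
tool_pos: [505.7, -217.7, 81.5]
ee_rot: [-0.0, 0.999, 0.044, -0.0]
wrist_force: [-0.2, -0.1, -0.7]
opening: 30.6
grasp_force: 25.0
```

>>> {"name": "carry_out", "arguments": {
  "deltas": "0 0 0.3 0; 0 0 0.3 0; 0 0 0.2 0; 0 0 0.2 0; 0 0 0 0; 0 0 0 0"
}}

```text
t: 40.32
tool_pos: [505.7, -217.7, 61.4]
ee_rot: [-0.0, 0.999, 0.044, -0.0]
wrist_force: [0.1, -0.8, -0.1]
opening: 30.4
grasp_force: 25.0
```

>>> {"name": "carry_out", "arguments": {
  "deltas": "0 0 0.05 0; 0 0 0 0; 0 0 0 0; 0 0 -0.5 0; 0 0 -0.5 0; 0 0 -1 0; 0 0 -1 0; 0 0 -1 0; 0 0 -1 0; 0 0 -1 0; 0 0 -1 0; 0 0 0 0",
  "hand": 130
}}

```text
t: 41.32
tool_pos: [507.7, -218.8, 206.4]
ee_rot: [0.003, 0.999, 0.044, 0.004]
wrist_force: [0.4, 0.4, 0.6]
opening: 44.9
grasp_force: 0.0
```

>>> {"name": "carry_out", "arguments": {
  "deltas": "0.02 -0.96 -0.5 0; 0.02 -0.96 -0.5 0; 0.02 -0.96 0 0; 0.02 -0.96 0 0; 0.02 -0.96 0 0; 0.02 -0.96 0 0; 0.02 -0.96 0 0; 0.02 -0.96 0 0; 0.02 -0.96 0 0; 0.02 -0.96 0 0; 0.02 -0.96 0 0; 0.02 -0.96 0 0"
}}

```text
t: 42.32
tool_pos: [489.9, 13.1, 221.2]
ee_rot: [0.0, 0.999, 0.044, 0.0]
wrist_force: [-0.0, 0.2, -0.1]
opening: 45.2
grasp_force: 0.0
```

>>> {"name": "carry_out", "arguments": {
  "deltas": "0.02 -0.96 0 0; 0.02 -0.96 0 0; 0.02 -0.96 0 0; 0.02 -0.96 0 0; 0.02 -0.96 0 0; 0.02 -0.96 0 0; 0.02 -0.96 0 0; 0.02 -0.96 0 0; 0.02 -0.96 0 0; 0.02 -0.96 0 0; 0.02 -0.96 0 0; 0.02 -0.96 0 0"
}}

```text
t: 43.32
tool_pos: [474.3, 243.1, 221.1]
ee_rot: [-0.0, 0.999, 0.044, 0.0]
wrist_force: [0.1, -0.6, -0.1]
opening: 44.8
grasp_force: 0.0
```

>>> {"name": "carry_out", "arguments": {
  "deltas": "0.1 -0.96 0 0; 0 0 0 0; 0 0 0 0; 0 0 0 0"
}}

```text
t: 43.65
tool_pos: [474.9, 260.9, 220.8]
ee_rot: [0.0, 0.999, 0.044, 0.0]
wrist_force: [-0.4, -0.4, -0.0]
opening: 45.3
grasp_force: 0.0
```

```bash
python3 - <<'E'
from h import *
np.set_printoptions(precision=1,suppress=True)
cores('w11')
E
```

```text
43.65 [474.9 260.9 220.8] 0.08856432507863109
[ 274    0   38   41 1041] (np.float64(293.0), np.float64(23.134924039877017)) [617.9 268.4  51. ] [143.2   5.2   0. ]
[ 400    0   55   31 1232] (np.float64(437.13492403987703), np.float64(13.134924039877017)) [635.5 153.9  51. ] [150.6 120.8   0.1]
[264 175  32  38 877] (np.float64(280.0), np.float64(195.134924039877)) [474.9 266.9  51. ] [ 0.6 -6.  -0. ]
```

>>> {"name": "carry_out", "arguments": {
  "deltas": "-0.04 -0.24 0.5 0; 0 0 1 0; 0 0 1 0; 0 0 1 0; 0 0 1 0; 0 0 1 0; 0 0 1 0; 0 0 1 0; 0 0 0.8 0; 0 0 0.6 0; 0 0 0.4 0; 0 0 0.25 0",
  "hand": 124
}}

```text
t: 44.7
tool_pos: [473.2, 265.5, 28.3]
ee_rot: [0.0, 0.999, 0.044, -0.001]
wrist_force: [-0.1, 0.7, -0.5]
opening: 47.2
grasp_force: 0.0
```

>>> {"name": "carry_out", "arguments": {
  "deltas": "0 0 0 0; 0 0 0 0; 0 0 0 0; 0 0 0 0; 0 0 0 0; 0 0 0 0; 0 0 0 0",
  "hand": 255
}}

```text
t: 45.28
tool_pos: [474.2, 266.3, 30.4]
ee_rot: [-0.0, 0.999, 0.044, 0.001]
wrist_force: [0.4, -0.6, 4.6]
opening: 30.5
grasp_force: 25.0
```

>>> {"name": "carry_out", "arguments": {
  "deltas": "0 0 -0.3 0; 0 0 -0.7 0; 0 0 -1 0; 0 0 -1 0; 0 0 -1 0; 0 0 -1 0; 0 0 -1 0; 0 0 -1 0; 0 0 -1 0; 0 0 -0.5 0; 0 0 0 0; 0 0 0 0"
}}

```text
t: 46.28
tool_pos: [473.5, 266.1, 199.4]
ee_rot: [0.0, 0.999, 0.044, -0.0]
wrist_force: [-0.5, -0.2, -0.9]
opening: 31.0
grasp_force: 25.0
```

```bash
python3 - <<'E'
from h import *
np.set_printoptions(precision=1,suppress=True)
held('w12',22)
E
```

```text
[473.5 266.1 199.4] [304.7 278.8 274.4 269.9 265.4]
[(255, np.int64(77)), (257, np.int64(76)), (259, np.int64(76)), (261, np.int64(77)), (263, np.int64(77)), (265, np.int64(75)), (267, np.int64(76)), (269, np.int64(77)), (271, np.int64(88)), (273, np.int64(96)), (275, np.int64(96)), (277, np.int64(94)), (279, np.int64(96)), (281, np.int64(84)), (283, np.int64(76)), (285, np.int64(78)), (287, np.int64(77)), (289, np.int64(75)), (291, np.int64(76)), (293, np.int64(74)), (295, np.int64(72)), (297, np.int64(73)), (299, np.int64(72))]
```

>>> {"name": "carry_out", "arguments": {
  "deltas": "-0.02 0.94 0 0; -0.02 0.94 0 0; -0.02 0.94 0 0; -0.02 0.94 0 0; -0.02 0.94 0 0; -0.02 0.94 0 0; -0.02 0.94 0 0; -0.02 0.94 0 0; -0.02 0.94 0 0; -0.02 0.94 0 0; -0.02 0.94 0 0; -0.02 0.94 0 0"
}}

```text
t: 47.33
tool_pos: [488.0, 40.1, 198.0]
ee_rot: [-0.0, 0.999, 0.044, -0.002]
wrist_force: [0.5, -0.1, -1.8]
opening: 31.0
grasp_force: 25.0
```

>>> {"name": "carry_out", "arguments": {
  "deltas": "-0.02 0.94 0 0; -0.02 0.94 0 0; -0.02 0.95 0 0; -0.03 0.95 0 0; -0.03 0.95 0 0; -0.03 0.95 0 0; -0.03 0.95 0 0; -0.03 0.95 0 0; -0.03 0.95 0 0; -0.03 0.95 0 0; 0 0 0 0; 0 0 0 0"
}}

```text
t: 48.33
tool_pos: [499.5, -148.7, 198.1]
ee_rot: [-0.001, 0.999, 0.043, -0.001]
wrist_force: [0.8, 0.9, -1.3]
opening: 30.4
grasp_force: 25.0
```

```bash
python3 - <<'E'
from h import *
np.set_printoptions(precision=2,suppress=True)
s=manip.state(); print(s['t'],s['tool_pos'],todelta(*(np.array([499.4,-148.6,0])-s['tool_pos'])))
E
```

```text
48.3333 [ 499.46 -148.68  198.07] [0.02 0.01 9.9 ]
```

>>> {"name": "carry_out", "arguments": {
  "deltas": "0 0 1 0; 0 0 1 0; 0 0 1 0; 0 0 0.7 0; 0 0 0.5 0; 0 0 0.5 0; 0 0 0.4 0; 0 0 0.4 0; 0 0 0.4 0; 0 0 0 0; 0 0 0 0"
}}

```text
t: 49.25
tool_pos: [500.2, -148.3, 81.5]
ee_rot: [-0.0, 0.999, 0.044, -0.0]
wrist_force: [0.1, 0.3, -0.4]
opening: 30.3
grasp_force: 25.0
```

>>> {"name": "carry_out", "arguments": {
  "deltas": "0 0 0.3 0; 0 0 0.3 0; 0 0 0.2 0; 0 0 0.2 0; 0 0 0 0; 0 0 0 0"
}}

```text
t: 49.75
tool_pos: [500.1, -148.3, 61.4]
ee_rot: [-0.0, 0.999, 0.044, -0.0]
wrist_force: [-0.1, -0.5, -0.5]
opening: 30.6
grasp_force: 25.0
```

>>> {"name": "carry_out", "arguments": {
  "deltas": "0 0 0.05 0; 0 0 0 0; 0 0 0 0; 0 0 -0.5 0; 0 0 -0.5 0; 0 0 -1 0; 0 0 -1 0; 0 0 -1 0; 0 0 -1 0; 0 0 -1 0; 0 0 -1 0; 0 0 -1 0",
  "hand": 130
}}

```text
t: 50.75
tool_pos: [500.2, -148.3, 223.3]
ee_rot: [0.0, 0.999, 0.044, 0.001]
wrist_force: [0.5, -0.1, 0.2]
opening: 45.0
grasp_force: 0.0
```

>>> {"name": "carry_out", "arguments": {
  "deltas": "-0.3 0.9 0 0; -0.3 0.9 0 0; -0.3 0.9 0 0; 0 0 0 0; 0 0 0 0; 0 0 0 0",
  "hand": 0
}}

```text
t: 51.25
tool_pos: [487.2, -203.2, 221.4]
ee_rot: [0.0, 0.999, 0.044, 0.0]
wrist_force: [-0.3, 0.4, -0.4]
opening: 80.3
grasp_force: 0.0
```

```bash
python3 - <<'E'
from h import *
np.set_printoptions(precision=1,suppress=True)
s=manip.state(); print(s['t'],s['tool_pos'])
save('wrist','w13')
E
```

```text
51.25 [ 487.2 -203.2  221.4]
```

View pics/w13.png

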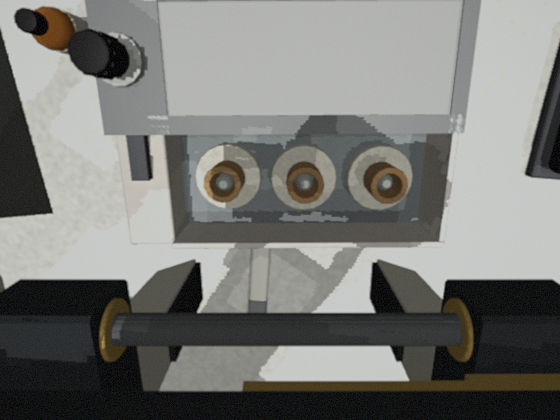

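All three rolls are seated on their spindles, with tips centred at (225,183), (305,184) and (387,184). The knob is at (95,52). I go back to it.

>>> {"name": "carry_out", "arguments": {
  "deltas": "0.81 -0.85 0 0; 0.81 -0.85 0 0; 0.81 -0.85 0 0; 0.81 -0.85 0 0; 0.81 -0.85 0 0; 0.81 -0.85 0 0; 0.82 -0.84 0 0; 0 0 0 0; 0 0 1 0; 0 0 1 0; 0 0 0 0; 0 0 0 0"
}}

```text
t: 52.3
tool_pos: [589.0, -74.8, 180.2]
ee_rot: [-0.0, 0.999, 0.044, -0.001]
wrist_force: [0.9, -0.2, 0.7]
opening: 91.9
grasp_force: 0.0
```

>>> {"name": "carry_out", "arguments": {
  "deltas": "0 0 0.8 0; 0 0 0.8 0; 0 0 0.7 0; 0 0 0.5 0; 0 0 0.5 0; 0 0 0 0; 0 0 0 0"
}}

```text
t: 52.88
tool_pos: [589.9, -75.4, 115.0]
ee_rot: [0.0, 0.999, 0.044, 0.0]
wrist_force: [0.3, -0.2, 0.3]
opening: 92.1
grasp_force: 0.0
```

>>> {"name": "carry_out", "arguments": {
  "deltas": "0 0 0 0; 0 0 0 0; 0 0 0 0; 0 0 0 0; 0 0 0 0; 0 0 0 0; 0 0 0 0; 0 0 0 0; 0 0 0 0; 0 0 0 0; 0 0 0 0; 0 0 0 0",
  "hand": 255,
  "force": 40
}}

```text
t: 53.88
tool_pos: [589.6, -74.4, 114.7]
ee_rot: [-0.001, 0.999, 0.044, -0.0]
wrist_force: [-0.7, 5.1, 1.1]
opening: 25.3
grasp_force: 40.0
```

>>> {"name": "carry_out", "arguments": {
  "deltas": "0 -0.05 -0.2 0; 0 0 -0.2 0; 0 0 -0.15 0; 0 0 0 0; 0 0 0 0"
}}

```text
t: 54.3
tool_pos: [589.2, -74.3, 125.3]
ee_rot: [-0.0, 0.999, 0.044, -0.001]
wrist_force: [0.2, 1.3, -7.1]
opening: 25.2
grasp_force: 40.0
```

>>> {"name": "carry_out", "arguments": {
  "deltas": "-0.2 0 0 0; -0.4 0 0 0; -0.5 0 0 0; -0.5 0 0 0; -0.5 0 0 0; -0.5 0 0 0; -0.5 0 0 0; -0.5 0 0 0; -0.5 0 0 0; -0.4 0 0 0; 0 0 0 0; 0 0 0 0"
}}

```text
t: 55.3
tool_pos: [499.3, -82.7, 125.8]
ee_rot: [0.0, 0.999, 0.044, -0.0]
wrist_force: [-0.7, -1.3, -8.2]
opening: 25.2
grasp_force: 40.0
```

>>> {"name": "carry_out", "arguments": {
  "deltas": "-0.2 0 0 0; -0.15 0 0 0; 0 0 0 0; 0 0 0 0"
}}

```text
t: 55.63
tool_pos: [493.8, -83.2, 126.0]
ee_rot: [0.0, 0.999, 0.044, 0.001]
wrist_force: [2.9, -2.7, -7.6]
opening: 24.7
grasp_force: 40.0
```

>>> {"name": "carry_out", "arguments": {
  "deltas": "-0.05 0 0 0; 0 0 0.2 0; 0 0 0.2 0; 0 0 0.15 0; 0 0 0 0; 0 0 0 0; 0 0 0 0"
}}

```text
t: 56.22
tool_pos: [493.7, -83.2, 115.4]
ee_rot: [0.0, 0.999, 0.044, 0.002]
wrist_force: [6.3, -0.7, -4.6]
opening: 24.9
grasp_force: 40.0
```

>>> {"name": "carry_out", "arguments": {
  "deltas": "0 0 0 0; 0 0 0 0; 0 0 0 0; 0 0 0 0; 0 0 0 0; 0 0 0 0; 0 0 0 0; 0 0 0 0; 0 0 0 0",
  "hand": 0
}}

```text
t: 56.97
tool_pos: [492.0, -83.0, 114.7]
ee_rot: [0.0, 0.999, 0.044, -0.0]
wrist_force: [0.5, -0.1, -0.1]
opening: 80.5
grasp_force: 0.0
```

>>> {"name": "carry_out", "arguments": {
  "deltas": "0 0 -0.5 0; 0 0 -0.5 0; 0 0 -1 0; 0 0 -1 0; 0 0 -1 0; 0 0 -1 0; 0 0 -0.6 0; 0 0 0 0; 0 0 0 0; 0 0 0 0"
}}

```text
t: 57.8
tool_pos: [491.5, -82.8, 225.6]
ee_rot: [-0.0, 0.999, 0.044, -0.001]
wrist_force: [-0.5, -0.6, 0.4]
opening: 91.5
grasp_force: 0.0
```

```bash
python3 - <<'E'
from h import *
np.set_printoptions(precision=1,suppress=True)
s=manip.state(); print(s['t'],s['tool_pos'],proj('wrist',[[493.5,-83,140],[493.5,-83,147]],s))
im=save('wrist','w14')
a=im.max(2)[180:240,255:325]; n,l,st,c=cv2.connectedComponentsWithStats((a<40).astype(np.uint8)); print([ (c[i]+[255,180],st[i]) for i in range(1,n) if st[i,4]>200])
E
```

```text
57.8 [491.5 -82.8 225.6] [[287.4 221.5]
 [287.5 224.6]]
[(array([286.5, 218.5]), array([  13,   17,   38,   43, 1252], dtype=int32))]
```

View pics/w14.png

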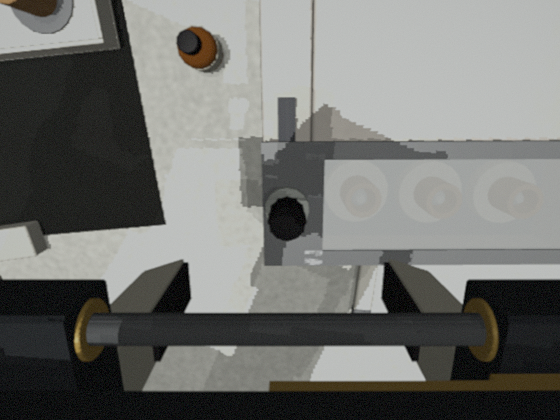

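The hatch is shut over all three rolls, and the knob at (287,218) has the same size and place as at the start, so the plunger is down.

```bash
python3 -c "
from rig import manip
print(manip.hand_in())"
```

```text
the job is handed in; nothing more can be done
None
```

I handed the job in at 57.8 s of the 210 s: three full rolls are on the spindles, both spent spools are in the tray, and the hatch is shut. The plunger looks down and locked in the last picture, but the hand-in returned no verdict.

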